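# Eject the test coupler and hold it snapped down on the sloping test port

## Task

Push the orange ejector tab so that its slide pushes the blue-handled test coupler out of the holster, and let the slide spring back. Then take the coupler, press it squarely onto the tilted brass nipple of the console's test port until the two steel cheeks snap in over its rim, and keep pressing so that the red spring collar stays fully down: finish while gripping the coupler and holding it down there, and leave the spool, the terminal block and the heat sink where they are.

Things in the scene. Friction and masses are not known exactly. Their poses are not given: they have to be found in the camera images.
- holster: Grey base plate fixed to the bench, x -125 to +75 mm, 64 wide, 8 thick; origin on the bench surface, z up, +x is the way the coupler is pushed out. The aluminium stall covers x -25 to +15: side walls (45 mm wide overall) and two roof strips, top at z = 102, so the coupler cannot be gripped in it. The coupler starts at about x = -5 and stands at about x = +47 when pushed out.
- tray (a point): Where the coupler stands when pushed out: holster x = +47 mm, on top of the base plate (z = 8 mm). Here the tray is open above, with fences only 20 mm above the bench (33 mm apart inside, 45 outside) and an equally low end stop, inner face at holster x = +67.
- ejector (a joint): Ejector slide of the holster, in m: 0 at rest, 0.052 fully pushed (along the holster's +x). A weak spring (about 0.6 N at rest, 2.7 N fully pushed) returns it to 0 when let go. Its low pusher plate shoves the coupler by its foot.
- tab (a point): Middle of the rear face (the one to push, looking to the holster's -x) of the orange ejector tab, 60 mm above the bench, at holster x = -88 at rest; it moves with the slide. The tab is an upright plate 6 mm thick, 34 mm wide, from 10 to 86 mm above the bench.
- coupler: Loose test coupler, about 0.15 kg, 85 mm tall, standing upright on the base plate. Origin at the centre of its underside, z along its axis towards the handle's top. Brass foot rim 28 mm diameter, 8 high; 20 mm neck up to 42 mm; square blue handle 28 x 28 mm (sides along its x and y) from 42 to 85 mm, white dot on top. A bore 16 mm in diameter, 32 deep, opens in the underside.
- console: Black sloping console fixed to the bench, about 130 mm (x) by 150 mm (y), 30 mm high at the front (its -x) rising to 81 mm at the back; origin on the bench surface under the test port.
- port: Test port on the sloping panel. Origin on the panel, 60 mm above the bench; z is the nipple's axis, normal to the panel, leaning 0.36 rad from vertical to the console's -x (roughly to the robot). Fixed brass nipple, 12 mm diameter. Two spring cheeks on its +y and -y sides reach z = 46 mm and 25 mm out. Fully seated, the coupler's z is along the port's z, its underside at port z = 14 mm.
- nipple_tip (a point): Tip of the nipple (port z = 40 mm), axes as the port's.
- collar (a joint): Red spring collar (33 mm diameter) round the nipple, in m: 0 at rest (top at port z = 24 mm), 0.010 fully down (14 mm). The coupler's underside pushes it; spring 3 N at rest, 9 N down; the cheeks add some 3 to 9 N as the rim passes them. They snap in at about 0.006 to 0.007; if the coupler is then let go, the spring lifts it until the cheeks catch it at about 0.006, so it must be held to stay fully down.
- cheek_left (a joint): Spring cheek on the port's +y side, in m: 0 at rest, about 0.002 to 0.003 pushed outward by the coupler's rim as it passes, back to about 0 when it has snapped in above the rim.
- cheek_right (a joint): The same on the port's -y side.
- spool: Bystander: yellow plastic spool standing on its flange, 52 mm diameter, 36 mm high; origin under its centre.
- terminal_block: Bystander: white terminal block 56 x 30 x 26 mm; origin under its centre.
- heatsink: Bystander: finned aluminium heat sink 44 x 44 x 26 mm; origin under its centre.
There are look-alikes about, which are no part of the job. What is meant by the holster is not green or pink, and is the larger of those in its own colour.

How it is judged (in metres and radians):
On the way, in this order (a step that is already met when the one before it is completed fails the run):
1. the ejector slide has pushed the coupler out of the stall into the open tray (value of joint ejector above 0.044 m and x of coupler in the frame of holster above 0.036 m), for 0.05 s.
2. the coupler has been lifted clear of the holster in the gripper (height (world z) of coupler above 0.035 m and contact force between coupler and the fingers above 2 N and contact force between coupler and holster below 0.1 N), for 0.1 s.
3. the coupler is pressed squarely on the nipple, the collar fully down and both cheeks snapped in (value of joint collar above 0.008 m and value of joint each of cheek_left, cheek_right below 0.001 m and angle between the z axis of coupler and the z axis of port, either way round below 0.1 rad and z of coupler in the frame of port below 0.0175 m and x of coupler in the frame of port between -0.005 and 0.005 m and y of coupler in the frame of port between -0.005 and 0.005 m), for 0.2 s.
At the end, for the whole second after the job is handed in: The gripper grips the coupler and holds it still on the nipple: axes within 0.1 rad and 5 mm, underside 10 to 17.5 mm above the panel, collar down over 8 of its 10 mm with over 4 N on it, both cheeks back within 1 mm of rest, ejector slide back within 10 mm of rest (all of step 3 and z of coupler in the frame of port above 0.01 m and contact force between coupler and collar above 4 N and contact force between coupler and the fingers above 2 N and value of joint ejector below 0.01 m and linear speed of coupler below 0.02 m/s); the arm keeps its last pose, push and grip.
It fails at once if a bystander (spool, terminal block or heat sink) was moved by more than 20 mm (distance of any of spool, terminal_block, heatsink from where it was at the start of the episode above 0.02 m).
It also fails if it takes over 54 s, if anything falls off the work surface, if the arm or the gripper's body presses on something with over 40 N, if the wrist force passes 120 N, or if a joint passes its speed limit or range.

## Robot

A 6-joint arm with a two-finger parallel gripper is mounted at the origin on the work surface. World frame = base frame: x ahead of the robot, y to its left, z up, the work surface at z = 0. Lengths are in mm, angles in rad, forces in N, time in s.
With the tool pointing down it reaches from about 325 to 1000 mm from the base axis. Payload 5.1 kg.
Tool frame: the origin (TCP) lies between the finger pads; the fingertips stand 11 mm ahead of it and the grasp point (between the pads) lies 8 mm behind it (r.finger_overhang is the distance from the TCP to the fingertips, in mm); z points along the fingers, y is the direction in which the jaws open and shut (so a half turn about z gives the same grasp; the last joint's range is limited). The gripper opens to 85 mm and grips with 20 to 120 N. Pads are 22 mm wide; open, the fingers measure 114 mm over their backs; the gripper's body (76 mm by 85 mm) begins 54 mm behind the grasp point. The pads swing forward as they close: fully open they stand 13 mm farther back than shut.
Start: joints at [1.1, 0.124, 1.65, -0, 1.367, -0.083], TCP at [245.819, 601.713, 242.322] pointing down, gripper open.
Joint ranges: [-2.61, 2.61], [-1.02, 2.33], [0.03, 2.71], [-1.35, 4.49], [0.32, 2.68], [-2.91, 2.91]. Speed limits (rad/s): [2.57, 2.57, 3.14, 3.14, 3.14, 3.14].

## Interface

Orientations are given as [roll, pitch, yaw] about the fixed x, y, z axes, in that order (R = Rz(yaw) Ry(pitch) Rx(roll)).
In Python, from bench import r, viewer, workorder gives the robot as it stands. The module is installed in compiled form; this text tells all that it offers.
- The arm moves only by the shell command python3 -m pendant 'ROWS' [OPENING] [FORCE]. ROWS is JSON, a list of rows, each an object with "travel": the shift along the tool's x, y, z as a fraction of full scale, a list of three; "rotation": the turn, a rotation vector about the tool's x, y, z as a fraction of full scale, a list of three. A call has 1 to 20 rows; each row shifts and turns the commanded pose from where the row before left it, along the tool's axes as they then stand; what a row does not reach is not made up. Full scale, the value 1, is 0.15 m for a shift and 120 degrees for a turn. A row lasts 1/10 s, in which the tool goes at most 50 mm and 8.59 degrees, less where a joint would pass 70% of its speed; a pose out of reach is approached as far as the arm can. A call with a number of a shift or a turn outside -1 to 1 is refused whole. A call with a gripper value outside its range is refused whole. OPENING is the opening, from -1 (shut) to 1 (fully open), set as the call begins (- or left out, the last holds). The fingers move at their own pace and stop on an object; FORCE is the grip in N (left out, the last holds). Time passes only in rows, so rows that do not move let the fingers close. It gives the time, the measured TCP pose, the force and the opening at its end, in the units of the state.
- r.state(): the state, without advancing time (a new reading comes with each control period).
- viewer.read_camera(name): name is "scene" or "top" or "wrist"; returns a dict with "pixels" (480x640x3 uint8, blue, green, red), "mtx" (3x3 intrinsics, pixels), "rvec" (rotation vector, rad) and "tvec" (3), from world to camera coordinates, as OpenCV has them; the wrist camera has in their place "hand_eye" (4x4, takes a point from camera to tool coordinates, whose origin is the TCP and whose axes are the flange's). Camera axes: x right, y down, z forward; pixel columns grow to the right and rows downward; lengths in mm; the calibration is good to about 2 mm. The wrist camera is an equidistant fisheye: a pixel r from the principal point sees the ray r / f radians off the axis. A picture is of the moment at which its call begins: read the wrist's pose just before it. There is no depth.
- workorder.finish_job(): hands the job in, once; it reports no verdict.
The state is a dict: "time_s": time; "joint_pos": joint angles; "joint_velocities": joint speeds; "tau": joint torques, N m; "ee_pos": TCP position; "ee_rot": TCP orientation; "ft_force": force on the tool from outside, world axes, zero at the start; "torque": the same for the moment, N m; "grip_width": finger opening in mm.
Only numpy, scipy, OpenCV 4.12 (cv2) and the standard library are available. Lean on these libraries where they do the work, as an engineer would, in place of code of your own. Each camera call takes 0.05 s, during which the arm holds its last target. There are 200 camera calls.

## Working session

There is one attempt and no reset: what is moved stays moved. The work goes in short steps, Python scripts to look and compute and a shell command to move; the robot and the scene stay as the last step left them, time stands still between calls to the robot, and variables do not carry over. Pictures are saved under pics/ and viewed, about 8 in all and at most 12, crops included, and the job is handed in when it is done.

```bash
mkdir -p pics; python3 - <<'E'
from bench import r,viewer
import cv2,pickle
print(r.state())
d={}
for n in("scene","top","wrist"):
    c=viewer.read_camera(n);d[n]=c;cv2.imwrite(f"pics/{n}0.png",c["pixels"])
    print(n,{k:v for k,v in c.items() if k!="pixels"})
pickle.dump(d,open("cams0.pkl","wb"))
E
```

```text
{'time_s': 0.0, 'joint_pos': array([ 1.10037714e+00,  1.24521552e-01,  1.65169424e+00,  6.89237993e-06,
        1.36749655e+00, -8.26168024e-02]), 'joint_velocities': array([-5.83477064e-04,  5.98801487e-04,  4.38235440e-04,  1.20795998e-03,
       -2.97033502e-05, -4.76762157e-04]), 'tau': array([-1.76674257e-03, -4.23599803e+01, -3.65455127e+01, -2.15063046e-04,
        6.79055258e-03,  2.15692904e-07]), 'ee_pos': array([245.5652405 , 601.18550487, 241.03038574]), 'ee_rot': array([-3.13948075e+00, -1.81647055e-04,  2.75378868e+00]), 'ft_force': array([-0.79050757,  0.11525765,  0.19808369]), 'torque': array([ 0.01816791, -0.01958602, -0.02309451]), 'grip_width': 85.75642963680578}
scene {'mtx': array([[528.04764968,   0.        , 321.38009535],
       [  0.        , 528.04764968, 240.94070233],
       [  0.        ,   0.        ,   1.        ]]), 'rvec': array([ 0.80801694,  2.5113322 , -1.17485507]), 'tvec': array([ 446.96462016,  -70.55889266, 1289.46402092])}
top {'mtx': array([[551.52312719,   0.        , 312.98011244],
       [  0.        , 551.52312719, 227.52661765],
       [  0.        ,   0.        ,   1.        ]]), 'rvec': array([ 2.17699539, -2.24180737,  0.05565653]), 'tvec': array([ -46.69321008,  493.62917261, 1155.41290311])}
wrist {'mtx': array([[371.64829954,   0.        , 323.02118717],
       [  0.        , 371.64829954, 242.53121639],
       [  0.        ,   0.        ,   1.        ]]), 'hand_eye': array([[-1.01670359e-03, -9.58226104e-01, -2.86009965e-01,
         7.18200693e+01],
       [ 9.99999142e-01, -7.38143138e-04, -1.08176194e-03,
         5.65659812e-02],
       [ 8.25456234e-04, -2.86010820e-01,  9.58226033e-01,
        -1.32085995e+02],
       [ 0.00000000e+00,  0.00000000e+00,  0.00000000e+00,
         1.00000000e+00]])}
```

View pics/top0.png

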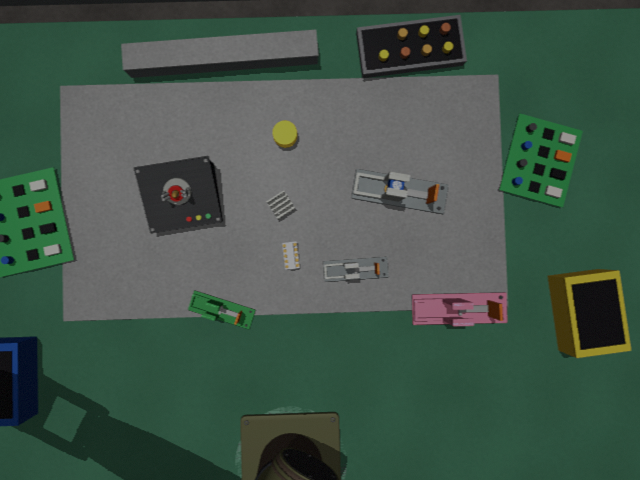

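View pics/scene0.png

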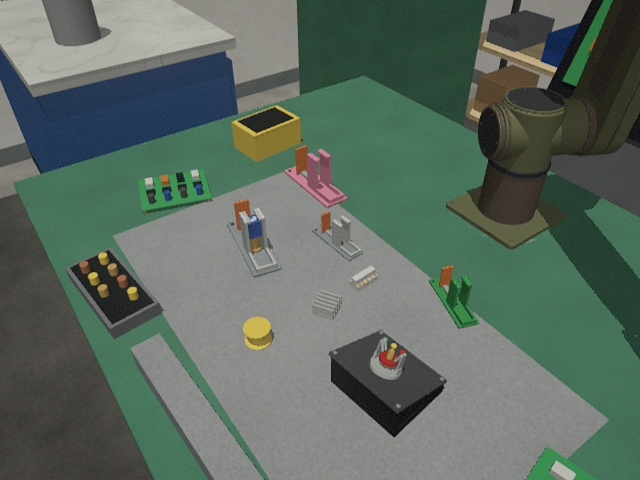

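Four holster-like things in the top view: large grey (400,192), small grey (355,270), green (222,310) and pink (460,309). The large grey one fits: it is not green or pink, it's the larger grey one, and it has the blue coupler in it. I'll confirm with a crop, and enlarge the console as well.

```bash
cat > h.py <<'E'
import numpy as np,cv2,pickle
from scipy.spatial.transform import Rotation as Ro
def ray(c,uv):
    R=cv2.Rodrigues(c["rvec"])[0];o=-R.T@c["tvec"]
    d=R.T@np.array([(uv[0]-c["mtx"][0,2])/c["mtx"][0,0],(uv[1]-c["mtx"][1,2])/c["mtx"][1,1],1.]);return o,d
def onz(c,uv,z):
    o,d=ray(c,uv);return o+d*(z-o[2])/d[2]
def proj(c,P): return cv2.projectPoints(np.atleast_2d(np.asarray(P,float)),c["rvec"],c["tvec"],c["mtx"],None)[0][:,0]
def crop(img,x,y,w,h,s,name):
    o=cv2.resize(img[y:y+h,x:x+w],None,fx=s,fy=s,interpolation=cv2.INTER_CUBIC)
    o=cv2.convertScaleAbs(o,alpha=1.5)
    for i in range(0,w,10): cv2.putText(o,str(x+i),(i*s,8),0,.3,(255,255,255),1);cv2.line(o,(i*s,10),(i*s,14),(255,255,255))
    for i in range(0,h,10): cv2.putText(o,str(y+i),(0,i*s+4),0,.3,(255,255,255),1);cv2.line(o,(22,i*s),(27,i*s),(255,255,255))
    cv2.imwrite(name,o)
E
python3 - <<'E'
from h import *
d=pickle.load(open("cams0.pkl","rb"))
c=d["top"]
crop(c["pixels"],335,155,125,70,6,"pics/hol.png");crop(c["pixels"],125,145,110,100,6,"pics/con.png")
for uv in((400,192),(176,194),(285,135),(281,205),(291,255)): print(uv,onz(c,uv,8))
E
```

```text
(400, 192) [ 562.19892577 -248.17161973    8.        ]
(176, 194) [571.35176659 225.98561152   8.        ]
(285, 135) [690.61187037  -7.51914465   8.        ]
(281, 205) [541.74701437   5.06940348   8.        ]
(291, 255) [435.47666415 -13.10279513   8.        ]
```

View pics/hol.png

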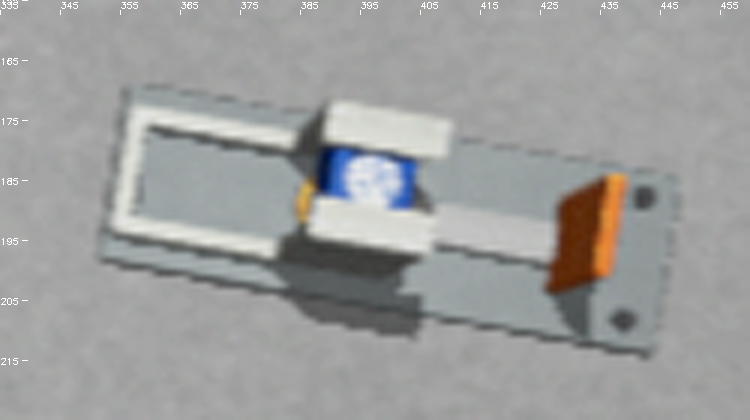

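View pics/con.png

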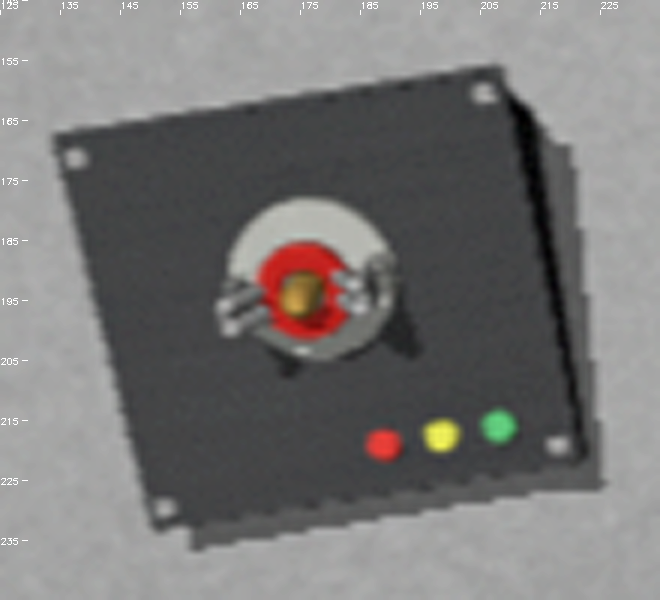

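The crop confirms the large grey holster (blue handle at 395,186; tray on the image left, orange tab at 434,193). The console has its nipple tip at about (175,194). Next I fit poses from the corners.

```bash
cat >> h.py <<'E'
def fit(obs,p0):  # obs: list of (cam, local pts, uvs)
    from scipy.optimize import least_squares
    def W(p,L): return Ro.from_euler('z',p[2]).apply(L)+[p[0],p[1],0]
    f=lambda p: np.concatenate([(proj(c,W(p,np.array(L,float)))-np.array(u)).ravel() for c,L,u in obs])
    s=least_squares(f,p0,x_scale=[10,10,.1]);return s.x,s.fun.reshape(-1,2)
E
python3 - <<'E'
from h import *
d=pickle.load(open("cams0.pkl","rb"));c=d["top"]
cr=lambda L,x,y:[(a/6+x,b/6+y) for a,b in L]
hl=[[75,-32,8],[75,32,8],[-125,32,8],[-125,-32,8]]
u=cr([(126,88),(97,260),(650,357),(680,177)],335,155)
p,e=fit([(c,hl,u)],[560,-250,1.6]);print(p,e.round(1))
s=np.sin(.36);k=np.cos(.36);
# nipple tip & base ring & panel corners (unknown x extents -> use tip and edges' direction)
u=cr([(52,132),(500,66),(583,460),(150,530)],125,145)
z=[81,81,30,30]
P=np.array([onz(c,a,b) for a,b in zip(u,z)]);print(P)
t=onz(c,(300/6+125,294/6+145),60+40*k);print('tip',t)
y=(P[0]-P[1]);print('yaw from back',np.arctan2(-y[0],y[1]));y=(P[3]-P[2]);print('front',np.arctan2(-y[0],y[1]))
y=(P[0]-P[3]);print('left',np.arctan2(y[1],y[0]));y=(P[1]-P[2]);print('right',np.arctan2(y[1],y[0]))
crop(d["scene"]["pixels"],325,325,125,90,6,"pics/con_s.png")
crop(d["scene"]["pixels"],215,190,80,90,6,"pics/hol_s.png")
E
```

```text
[ 567.63123511 -223.11196892    1.37520431] [[-0.2 -0.5]
 [-0.3  0.4]
 [ 0.4 -0.1]
 [ 0.1  0.3]]
[[619.74065087 291.52771473  81.        ]
 [637.61316638 143.48759392  81.        ]
 [508.9054669  126.78917093  30.        ]
 [489.09159184 276.0625697   30.        ]]
tip [562.06422772 207.16694968  97.43587295]
yaw from back 0.12014604904151148
front 0.13196406810978062
left 0.11782338606198069
right 0.1290184459125052
```

View pics/con_s.png

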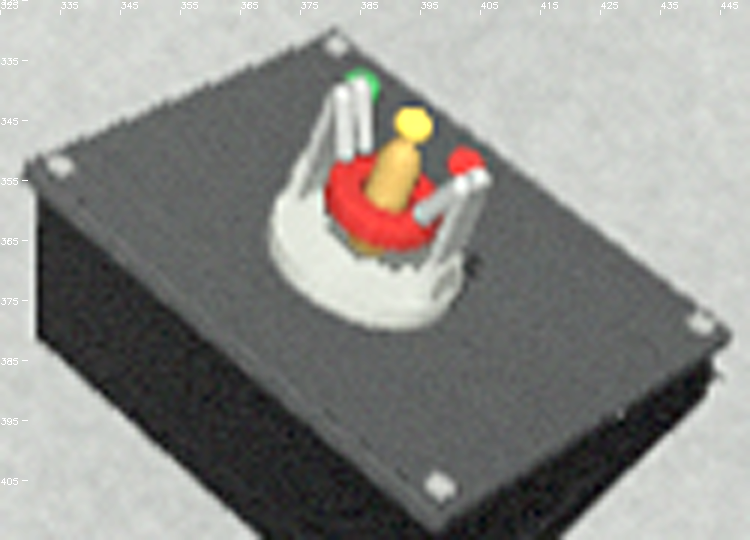

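```bash
cat >> h.py <<'E'
HOL=np.array([567.6,-223.1,1.375])
def hol(x,y,z): return np.array([HOL[0]+np.cos(HOL[2])*x-np.sin(HOL[2])*y,HOL[1]+np.sin(HOL[2])*x+np.cos(HOL[2])*y,z])
def down(yaw): return Ro.from_euler('xyz',[np.pi,0,yaw])
def plan(P0,R0,P,R):
    w=(R0.inv()*R).as_rotvec(degrees=True);n=np.linalg.norm(w)
    d=R.inv().apply(np.array(P)-P0)
    print('rot frac',(w/120).round(4),'minrows',n/8.59,'| travel(after rot) frac',(d/150).round(3),'mm',d.round(1),'minrows',np.linalg.norm(d)/50)
def cur():
    from bench import r
    s=r.state();return s["ee_pos"],Ro.from_euler('xyz',s["ee_rot"]),s
E
python3 - <<'E'
from h import *
d=pickle.load(open("cams0.pkl","rb"))
o1,d1=ray(d["top"],(175,194));o2,d2=ray(d["scene"],(402/6+325,146/6+325))
A=np.c_[d1,-d2];t=np.linalg.lstsq(A,o2-o1,rcond=None)[0];a=o1+t[0]*d1;b=o2+t[1]*d2;print('tip',a,b)
p,R,s=cur();T=hol(-122,0,241);print(T);plan(p,R,T,down(1.375))
E
```

```text
tip [562.03695585 207.1059018   97.69681885] [558.91887007 209.87024065  98.01765535]
[ 543.86517963 -342.76895296  241.        ]
rot frac [-7.000e-04  5.000e-04  6.583e-01] minrows 9.196571226854422 | travel(after rot) frac [-5.787e+00  3.175e+00  2.000e-03] mm [-8.680e+02  4.762e+02  3.000e-01] minrows 19.801329986062076
```

```bash
python3 -m pendant '[{"travel":[0,0,0],"rotation":[0,0,0.0658]},{"travel":[0,0,0],"rotation":[0,0,0.0658]},{"travel":[0,0,0],"rotation":[0,0,0.0658]},{"travel":[0,0,0],"rotation":[0,0,0.0658]},{"travel":[0,0,0],"rotation":[0,0,0.0658]},{"travel":[0,0,0],"rotation":[0,0,0.0658]},{"travel":[0,0,0],"rotation":[0,0,0.0658]},{"travel":[0,0,0],"rotation":[0,0,0.0658]},{"travel":[0,0,0],"rotation":[0,0,0.0658]},{"travel":[0,0,0],"rotation":[0,0,0.0658]}]' -1
R='{"travel":[-0.24,0.132,0],"rotation":[0,0,0]}'; true
python3 -m pendant '[{"travel":[-0.24,0.132,0],"rotation":[0,0,0]},{"travel":[-0.24,0.132,0],"rotation":[0,0,0]},{"travel":[-0.24,0.132,0],"rotation":[0,0,0]},{"travel":[-0.24,0.132,0],"rotation":[0,0,0]},{"travel":[-0.24,0.132,0],"rotation":[0,0,0]},{"travel":[-0.24,0.132,0],"rotation":[0,0,0]},{"travel":[-0.24,0.132,0],"rotation":[0,0,0]},{"travel":[-0.24,0.132,0],"rotation":[0,0,0]},{"travel":[-0.24,0.132,0],"rotation":[0,0,0]},{"travel":[-0.24,0.132,0],"rotation":[0,0,0]},{"travel":[-0.24,0.132,0],"rotation":[0,0,0]},{"travel":[-0.24,0.132,0],"rotation":[0,0,0]},{"travel":[-0.24,0.132,0],"rotation":[0,0,0]},{"travel":[-0.24,0.132,0],"rotation":[0,0,0]},{"travel":[-0.24,0.132,0],"rotation":[0,0,0]},{"travel":[-0.24,0.132,0],"rotation":[0,0,0]},{"travel":[-0.24,0.132,0],"rotation":[0,0,0]},{"travel":[-0.24,0.132,0],"rotation":[0,0,0]},{"travel":[-0.24,0.132,0],"rotation":[0,0,0]}]'
python3 - <<'E'
from h import *
p,R,s=cur();T=hol(-122,0,241);plan(p,R,T,down(1.375));print(s)
E
```

```text
time_s: 1.15
ee_pos: [245.7, 601.5, 241.8]
ee_rot: [-3.141, 0.001, 1.37]
ft_force: [-0.0, -0.9, 0.7]
grip_width: -0.1
time_s: 3.05
ee_pos: [482.3, -144.0, 242.1]
ee_rot: [-3.142, -0.0, 1.375]
ft_force: [0.7, 0.1, -0.4]
grip_width: 0.4
rot frac [-0.     -0.0001  0.0001] minrows 0.002022795145532396 | travel(after rot) frac [-1.22   0.66   0.007] mm [-183.    99.1    1.1] minrows 4.161931971649684
{'time_s': 3.05, 'joint_pos': array([-3.96903765e-01, -2.07155748e-01,  1.97116572e+00,  1.73266564e-04,
        1.37769719e+00, -2.01364174e-01]), 'joint_velocities': array([-0.65017271,  0.5374002 , -0.44703743,  0.00343539, -0.09616319,
       -0.64975053]), 'tau': array([  2.33074062, -29.73426282, -34.70082521,  -0.125232  ,
         0.15098148,   0.51841434]), 'ee_pos': array([ 482.30325727, -143.98985588,  242.0929875 ]), 'ee_rot': array([-3.14151446e+00, -1.89510277e-04,  1.37522347e+00]), 'ft_force': array([ 0.69278054,  0.13122623, -0.36480612]), 'torque': array([ 0.06071202,  0.00660668, -0.01079221]), 'grip_width': 0.4238633832522449}
```

```bash
python3 -m pendant '[{"travel":[-0.203,0.11,0],"rotation":[0,0,0]},{"travel":[-0.203,0.11,0],"rotation":[0,0,0]},{"travel":[-0.203,0.11,0],"rotation":[0,0,0]},{"travel":[-0.203,0.11,0],"rotation":[0,0,0]},{"travel":[-0.203,0.11,0],"rotation":[0,0,0]},{"travel":[-0.203,0.11,0],"rotation":[0,0,0]},{"travel":[0,0,0.2],"rotation":[0,0,0]},{"travel":[0,0,0.2],"rotation":[0,0,0]},{"travel":[0,0,0.2],"rotation":[0,0,0]},{"travel":[0,0,0.2],"rotation":[0,0,0]},{"travel":[0,0,0.2],"rotation":[0,0,0]},{"travel":[0,0,0.2],"rotation":[0,0,0]},{"travel":[0,0,0],"rotation":[0,0,0]}]'
python3 - <<'E'
from h import *
from bench import viewer
p,R,s=cur();plan(p,R,hol(-48,0,61),down(1.375))
w=viewer.read_camera("wrist");cv2.imwrite("pics/w1.png",w["pixels"])
E
```

```text
time_s: 4.35
ee_pos: [540.6, -338.2, 56.5]
ee_rot: [-3.132, -0.005, 1.376]
ft_force: [0.2, 0.1, -0.8]
grip_width: 0.2
rot frac [-0.0046 -0.0022  0.0003] minrows 0.07180621823505885 | travel(after rot) frac [ 0.467  0.027 -0.03 ] mm [70.1  4.1 -4.5] minrows 1.4078012249060148
```

View pics/w1.png

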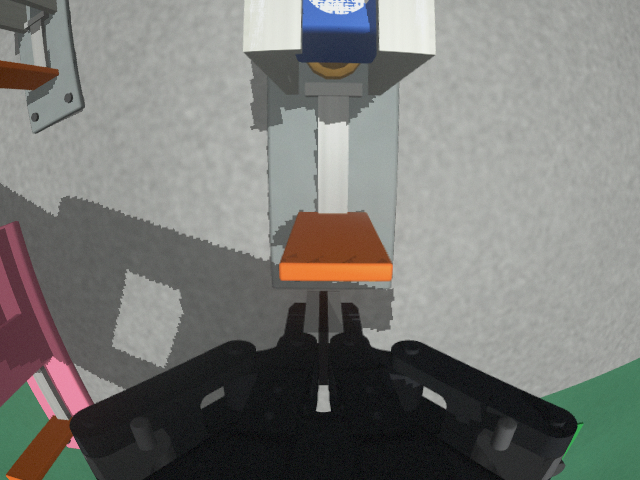

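The wrist view shows the shut fingers just behind the orange tab (edge centre at about 336,271), with the coupler in the stall beyond it. Now I push.

```bash
python3 -m pendant '[{"travel":[0.04,0.027,-0.02],"rotation":[0,0,0]},{"travel":[0.04,0,0],"rotation":[0,0,0]},{"travel":[0.04,0,0],"rotation":[0,0,0]},{"travel":[0.04,0,0],"rotation":[0,0,0]},{"travel":[0.04,0,0],"rotation":[0,0,0]},{"travel":[0.04,0,0],"rotation":[0,0,0]},{"travel":[0.04,0,0],"rotation":[0,0,0]},{"travel":[0.04,0,0],"rotation":[0,0,0]},{"travel":[0.04,0,0],"rotation":[0,0,0]},{"travel":[0.04,0,0],"rotation":[0,0,0]},{"travel":[0.04,0,0],"rotation":[0,0,0]},{"travel":[0,0,0],"rotation":[0,0,0]},{"travel":[0,0,0],"rotation":[0,0,0]}]'
python3 - <<'E'
from h import *
from bench import viewer
p,R,s=cur();plan(p,R,hol(-48,0,61),down(1.375))
c=viewer.read_camera("top");crop(c["pixels"],335,155,125,70,6,"pics/hol2.png")
E
```

```text
time_s: 5.7
ee_pos: [560.7, -276.4, 65.2]
ee_rot: [-3.141, -0.0, 1.376]
ft_force: [-0.1, -2.6, 1.2]
grip_width: -0.1
rot frac [-0.0002 -0.0001  0.0005] minrows 0.0070254174495284144 | travel(after rot) frac [ 0.038 -0.024  0.028] mm [ 5.7 -3.6  4.2] minrows 0.1576107211479133
```

```bash
python3 - <<'E'
from h import *
from bench import viewer
w=viewer.read_camera("wrist");cv2.imwrite("pics/w2.png",w["pixels"])
E
```

```text
(no output)
```

View pics/w2.png

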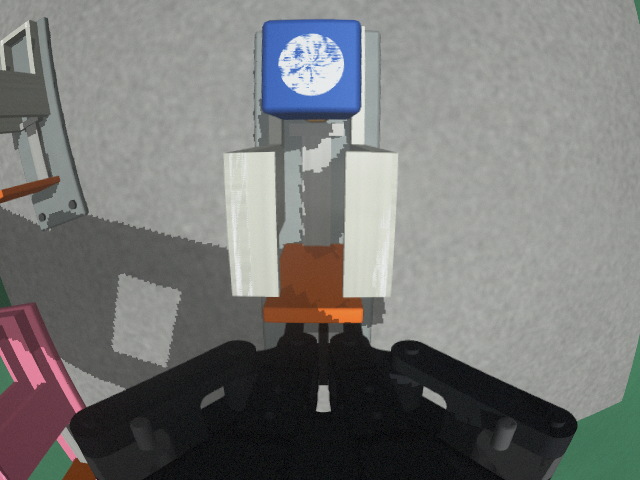

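The blue handle (dot at 311,64) is now out beyond the stall. The estimated slide travel is only about 45 mm, so I'll push a little further to be safe.

```bash
python3 -m pendant '[{"travel":[0.02,-0.01,0.015],"rotation":[0,0,0]},{"travel":[0.02,-0.01,0],"rotation":[0,0,0]},{"travel":[0,0,0],"rotation":[0,0,0]},{"travel":[0,0,0],"rotation":[0,0,0]}]'
python3 - <<'E'
from h import *
from bench import viewer
p,R,s=cur();plan(p,R,hol(-48,0,61),down(1.375));print(s["ft_force"])
w=viewer.read_camera("wrist");pickle.dump((p,R.as_matrix(),w),open("w3.pkl","wb"))
h=cv2.cvtColor(w["pixels"],cv2.COLOR_BGR2HSV)
# top of the blue/white: fisheye->ray->plane z=93
m=cv2.inRange(h,(100,120,60),(130,255,255));n,l,st,ce=cv2.connectedComponentsWithStats(m);i=1+st[1:,4].argmax();print(st[i],ce[i])
g=cv2.cvtColor(w["pixels"],cv2.COLOR_BGR2GRAY)[20:110,270:352];ys,xs=np.where((g>150));
def wz(uv,z):
    K=w["mtx"];v=np.array([uv[0]-K[0,2],uv[1]-K[1,2]]);rr=np.linalg.norm(v);a=rr/K[0,0]
    d=np.r_[v/rr*np.sin(a),np.cos(a)];H=w["hand_eye"];d=R.apply(H[:3,:3]@d);o=p+R.apply(H[:3,3]);return o+d*(z-o[2])/d[2]
dot=(xs.mean()+270,ys.mean()+20);P=wz(dot,93);print(dot,P)
q=P-hol(0,0,93);print('holster frame',Ro.from_euler('z',-HOL[2]).apply(q))
E
```

```text
time_s: 6.2
ee_pos: [558.7, -270.0, 62.7]
ee_rot: [-3.141, -0.0, 1.376]
ft_force: [1.7, -2.8, -0.9]
grip_width: 0.3
rot frac [-0.0003 -0.0001  0.0004] minrows 0.0067432807623467395 | travel(after rot) frac [-0.002 -0.003  0.012] mm [-0.3 -0.4  1.7] minrows 0.03626786410508933
[ 1.65787771 -2.82248442 -0.91760868]
[ 272   20  102  101 9746] [322.06515494  68.60640263]
(np.float64(291.4437869822485), np.float64(66.62130177514793)) [ 569.07989502 -178.69209449   93.        ]
holster frame [43.84731638  7.18783748  0.        ]
```

```bash
python3 -m pendant '[{"travel":[-0.1,0,0],"rotation":[0,0,0]},{"travel":[-0.13,0,0],"rotation":[0,0,0]},{"travel":[-0.14,0,0],"rotation":[0,0,0]},{"travel":[-0.14,0,0],"rotation":[0,0,0]},{"travel":[0,0,-0.2],"rotation":[0,0,0]},{"travel":[0,0,-0.25],"rotation":[0,0,0]},{"travel":[0,0,-0.25],"rotation":[0,0,0]},{"travel":[0,0,-0.2],"rotation":[0,0,0]},{"travel":[0.2,0,0],"rotation":[0,0,0]},{"travel":[0.2,0,0],"rotation":[0,0,0]},{"travel":[0.2,0,0],"rotation":[0,0,0]},{"travel":[0.2,0,0],"rotation":[0,0,0]},{"travel":[0.2,0,0],"rotation":[0,0,0]},{"travel":[0,0,0],"rotation":[0,0,0]}]' 1
python3 - <<'E'
from h import *
from bench import viewer
p,R,s=cur();plan(p,R,hol(46,0,80),down(1.375));
w=viewer.read_camera("wrist");pickle.dump((p,R.as_matrix(),w),open("w4.pkl","wb"));cv2.imwrite("pics/w4.png",w["pixels"])
E
```

```text
time_s: 7.65
ee_pos: [573.5, -196.3, 197.9]
ee_rot: [-3.141, -0.002, 1.378]
ft_force: [0.2, -1.4, -1.4]
grip_width: 85.3
rot frac [-0.0003 -0.0007  0.0016] minrows 0.024670930330251684 | travel(after rot) frac [ 0.124 -0.004  0.786] mm [ 18.6  -0.5 117.9] minrows 2.3871157280213486
```

View pics/w4.png

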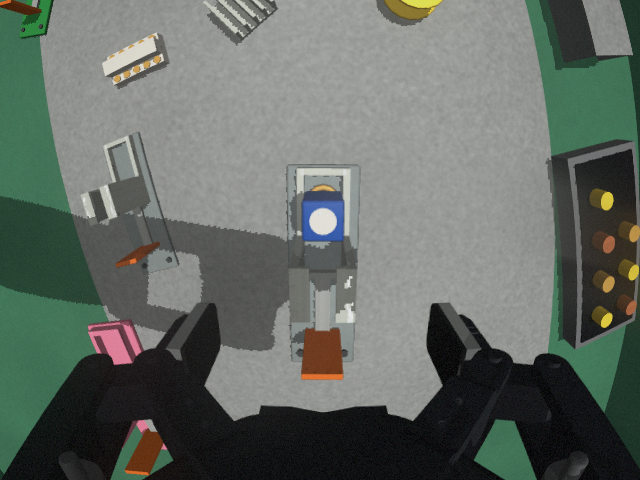

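The coupler is standing upright and square in the tray (dot at 323,221). The slide is back and the orange tab is at the rear (322,352).

```bash
cat >> h.py <<'E'
def wz(p,R,w,uv,z):
    K=w["mtx"];v=np.array([uv[0]-K[0,2],uv[1]-K[1,2]]);rr=np.linalg.norm(v);a=rr/K[0,0]
    d=np.r_[v/rr*np.sin(a),np.cos(a)];H=w["hand_eye"];d=R.apply(H[:3,:3]@d);o=p+R.apply(H[:3,3]);return o+d*(z-o[2])/d[2]
def toh(P): return Ro.from_euler('z',-HOL[2]).apply(P-hol(0,0,0))
E
python3 - <<'E'
from h import *
p,R,w=pickle.load(open("w4.pkl","rb"));R=Ro.from_matrix(R)
P=wz(p,R,w,(323,221),93);print(P,toh(P))
for uv in((302,378),(343,378)): print('tab',toh(wz(p,R,w,uv,86)))
p,R,s=cur();plan(p,R,[P[0],P[1],82],down(1.375))
E
```

```text
[ 577.40690518 -180.16605688   93.        ] [44.02151764 -1.26682497 93.        ]
tab [-87.34971391  15.45756478  86.        ]
tab [-87.24007377 -17.76100757  86.        ]
rot frac [-0.0002 -0.0001  0.0011] minrows 0.01619201250506411 | travel(after rot) frac [0.121 0.004 0.773] mm [ 18.1   0.6 115.9] minrows 2.3470415286252297
```

```bash
python3 -m pendant '[{"travel":[0.065,0,0],"rotation":[0,0,0]},{"travel":[0.065,0,0],"rotation":[0,0,0]},{"travel":[0,0,0.15],"rotation":[0,0,0]},{"travel":[0,0,0.2],"rotation":[0,0,0]},{"travel":[0,0,0.2],"rotation":[0,0,0]},{"travel":[0,0,0.15],"rotation":[0,0,0]},{"travel":[0,0,0.1],"rotation":[0,0,0]},{"travel":[0,0,0.08],"rotation":[0,0,0]},{"travel":[0,0,0],"rotation":[0,0,0]},{"travel":[0,0,0],"rotation":[0,0,0]},{"travel":[0,0,0],"rotation":[0,0,0]}]' 
python3 -m pendant '[{"travel":[0,0,0],"rotation":[0,0,0]},{"travel":[0,0,0],"rotation":[0,0,0]},{"travel":[0,0,0],"rotation":[0,0,0]},{"travel":[0,0,0],"rotation":[0,0,0]},{"travel":[0,0,0],"rotation":[0,0,0]},{"travel":[0,0,0],"rotation":[0,0,0]},{"travel":[0,0,0],"rotation":[0,0,0]},{"travel":[0,0,0],"rotation":[0,0,0]}]' -1 80
python3 -c "
from h import *
p,R,s=cur();print(toh(p),s['ee_rot'],s['ft_force'],s['grip_width'])"
```

```text
time_s: 8.8
ee_pos: [578.1, -179.5, 67.7]
ee_rot: [3.139, 0.001, 1.376]
ft_force: [-0.1, -0.6, 0.4]
grip_width: 85.5
time_s: 9.6
ee_pos: [577.2, -179.1, 66.4]
ee_rot: [3.141, 0.0, 1.376]
ft_force: [0.8, 0.0, 2.9]
grip_width: 27.4
[45.04883541 -0.88539383 66.42066355] [3.14103283e+00 1.08663605e-04 1.37571255e+00] [0.76175527 0.03211015 2.91683061] 27.365909367451668
```

Gripped: width 27.4 mm, about 28 expected. Lift, then plan the tilted approach.

```bash
python3 -m pendant '[{"travel":[0,0,-0.05],"rotation":[0,0,0]},{"travel":[0,0,-0.12],"rotation":[0,0,0]},{"travel":[0,0,-0.2],"rotation":[0,0,0]},{"travel":[0,0,-0.2],"rotation":[0,0,0]},{"travel":[0,0,-0.2],"rotation":[0,0,0]},{"travel":[0,0,-0.2],"rotation":[0,0,0]},{"travel":[0,0,-0.15],"rotation":[0,0,0]},{"travel":[0,0,-0.08],"rotation":[0,0,0]},{"travel":[0,0,0],"rotation":[0,0,0]}]'
cat >> h.py <<'E'
PY=.125;TIP=np.array([560.5,208.5,97.4])
A=Ro.from_euler('z',PY).apply([-np.sin(.36),0,np.cos(.36)])
tx=np.array([-np.sin(PY),np.cos(PY),0]);RP=Ro.from_matrix(np.c_[tx,np.cross(-A,tx),-A])
PR=np.c_[np.cross(tx,A),tx,A] # port axes
def atz(z): return TIP+A*(z-40)   # point on the port axis
E
python3 - <<'E'
from h import *
p,R,s=cur();print(s['ft_force'],s['grip_width'],PR.round(3))
T=atz(58.4+80);print(T);plan(p,R,T,RP)
E
```

```text
time_s: 10.5
ee_pos: [577.7, -179.3, 248.1]
ee_rot: [3.138, 0.001, 1.376]
ft_force: [-0.4, -0.3, -0.8]
grip_width: 27.3
[-0.40787601 -0.25816526 -0.7716708 ] 27.255954628737772 [[ 0.929 -0.125 -0.35 ]
 [ 0.117  0.992 -0.044]
 [ 0.352  0.     0.936]]
[526.10667383 204.1783019  189.49224745]
rot frac [-0.1689  0.0281 -0.1511] minrows 3.1901351552521513 | travel(after rot) frac [ 2.579 -0.158  0.358] mm [386.9 -23.8  53.6] minrows 7.826625840937627
```

```bash
python3 -m pendant '[{"travel":[0,0,0],"rotation":[-0.0422,0.007,-0.0378]},{"travel":[0,0,0],"rotation":[-0.0422,0.007,-0.0378]},{"travel":[0,0,0],"rotation":[-0.0422,0.007,-0.0378]},{"travel":[0,0,0],"rotation":[-0.0422,0.007,-0.0378]},{"travel":[0.215,-0.0132,0.03],"rotation":[0,0,0]},{"travel":[0.215,-0.0132,0.03],"rotation":[0,0,0]},{"travel":[0.215,-0.0132,0.03],"rotation":[0,0,0]},{"travel":[0.215,-0.0132,0.03],"rotation":[0,0,0]},{"travel":[0.215,-0.0132,0.03],"rotation":[0,0,0]},{"travel":[0.215,-0.0132,0.03],"rotation":[0,0,0]},{"travel":[0.215,-0.0132,0.03],"rotation":[0,0,0]},{"travel":[0.215,-0.0132,0.03],"rotation":[0,0,0]},{"travel":[0.215,-0.0132,0.03],"rotation":[0,0,0]},{"travel":[0.215,-0.0132,0.03],"rotation":[0,0,0]},{"travel":[0.215,-0.0132,0.03],"rotation":[0,0,0]},{"travel":[0.215,-0.0132,0.03],"rotation":[0,0,0]},{"travel":[0,0,0],"rotation":[0,0,0]},{"travel":[0,0,0],"rotation":[0,0,0]}]'
python3 - <<'E'
from h import *
from bench import viewer
p,R,s=cur();T=atz(58.4+80);plan(p,R,T,RP);print(s['joint_pos'])
w=viewer.read_camera("wrist");c=viewer.read_camera("scene");pickle.dump((p,R.as_matrix(),w,c),open("w5.pkl","wb"))
a=cv2.resize(w["pixels"],(480,360));
b=cv2.resize(c["pixels"][265:400,320:450],None,fx=3,fy=3,interpolation=cv2.INTER_CUBIC)
o=np.zeros((405,800,3),np.uint8);o[:360,:410]=w["pixels"][20:380,110:520];o[:405,410:800]=b;cv2.imwrite("pics/w5.png",cv2.convertScaleAbs(o,alpha=1.5))
print(proj(c,[atz(40),atz(80),atz(140)]))
E
```

```text
time_s: 12.3
ee_pos: [523.9, 204.8, 185.3]
ee_rot: [2.789, -0.0, 1.698]
ft_force: [0.9, -0.2, -1.2]
grip_width: 26.9
rot frac [-0.0034 -0.0005  0.0008] minrows 0.04997043012981037 | travel(after rot) frac [-0.006  0.023 -0.021] mm [-0.9  3.5 -3.2] minrows 0.09618076572898669
[ 0.30617287 -0.21848894  2.10618741 -0.07770449  0.90769516  0.21637307]
[[390.65971409 349.48409324]
 [398.49574838 329.5312001 ]
 [410.86043949 298.04698868]]
```

View pics/w5.png

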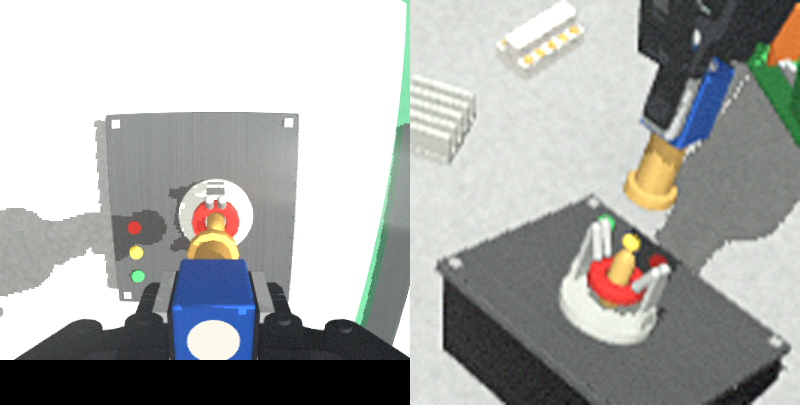

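Wrist view (left): the coupler rim is above the nipple, with the nipple tip at about (216,220) in the crop. The scene view (right) shows the coupler tilted parallel to the nipple, with no bystander near. I'll check alignment with model overlays in both views.

```bash
cat >> h.py <<'E'
def wproj(p,R,w,P):
    H=w["hand_eye"];q=R.inv().apply(np.atleast_2d(P)-p)-H[:3,3];q=q@H[:3,:3]
    rr=np.hypot(q[:,0],q[:,1]);a=np.arctan2(rr,q[:,2]);return np.c_[q[:,0]/rr*a,q[:,1]/rr*a]*w["mtx"][0,0]+w["mtx"][:2,2]
E
python3 - <<'E'
from h import *
from bench import viewer
L=[];
for i in range(8): w=viewer.read_camera("wrist");p,R,s=cur();L.append(p)
p=np.mean(L,0);print(p,np.std(L,0));plan(p,R,atz(58.4+80),RP);c=viewer.read_camera("scene")
t=np.linspace(0,2*np.pi,40);C=lambda o,X,Y,rad:o+rad*(np.cos(t)[:,None]*X+np.sin(t)[:,None]*Y)
M=R.as_matrix();U=p+58.4*M[:,2]
rings=[C(atz(40),PR[:,0],PR[:,1],2),C(atz(24),PR[:,0],PR[:,1],16.5),C(atz(30),PR[:,0],PR[:,1],6),C(U,M[:,0],M[:,1],14),C(U-8*M[:,2],M[:,0],M[:,1],14),C(U-85*M[:,2],M[:,0],M[:,1],4)]
def draw(img,f,x,y,W,Hh,s):
    o=cv2.convertScaleAbs(cv2.resize(img[y:y+Hh,x:x+W],None,fx=s,fy=s,interpolation=cv2.INTER_CUBIC),alpha=1.3)
    for k,r in enumerate(rings):
        q=((f(r)-[x,y]+.5)*s).astype(np.int32);cv2.polylines(o,[q],True,(255,255,0) if k<3 else (0,255,0),1)
    return o
a=draw(w["pixels"],lambda P:wproj(p,R,w,P),280,180,80,120,5);b=draw(c["pixels"],lambda P:proj(c,P),360,290,80,120,5)
cv2.imwrite("pics/ov.png",np.hstack([a,b]))
pickle.dump((p,M,w,c),open("w6.pkl","wb"))
E
```

```text
[525.40560182 203.83509042 187.69127455] [0.13077497 0.21602315 0.31607045]
rot frac [-0.0014 -0.0006 -0.0005] minrows 0.022080141797518747 | travel(after rot) frac [ 0.002  0.009 -0.01 ] mm [ 0.3  1.3 -1.4] minrows 0.03925709850448022
```

View pics/ov.png

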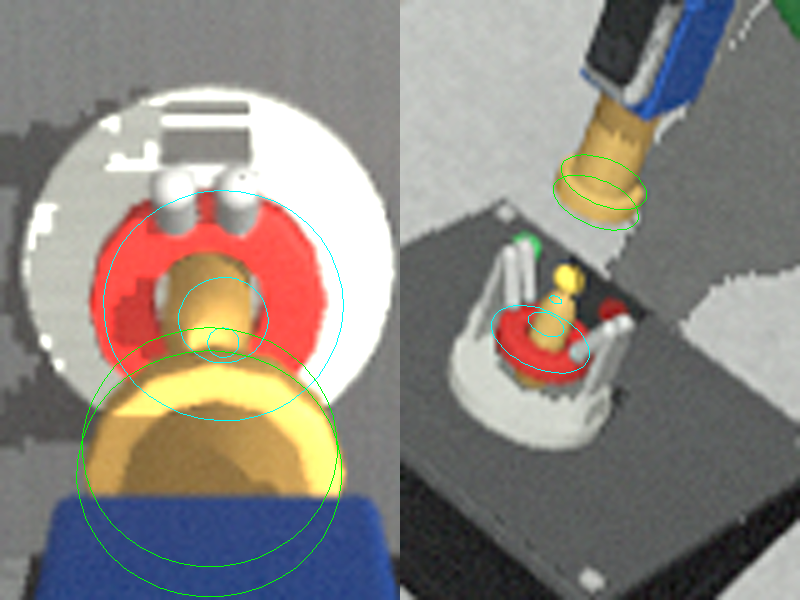

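Overlay: in the wrist view the collar sits about 14 px left of my prediction and the coupler rim about 4 px right and 18 px below. Collar and coupler agree within about 1 px in the scene view. The correction is about +1.5 mm tool x and −1 mm tool y. I'll apply it and descend in stages, watching force.

```bash
python3 -m pendant '[{"travel":[0.01,-0.007,0],"rotation":[0,0,0]},{"travel":[0,0,0.1],"rotation":[0,0,0]},{"travel":[0,0,0.08],"rotation":[0,0,0]},{"travel":[0,0,0.04],"rotation":[0,0,0]},{"travel":[0,0,0],"rotation":[0,0,0]},{"travel":[0,0,0],"rotation":[0,0,0]}]'
python3 -m pendant '[{"travel":[0,0,0.02],"rotation":[0,0,0]},{"travel":[0,0,0.02],"rotation":[0,0,0]},{"travel":[0,0,0.02],"rotation":[0,0,0]},{"travel":[0,0,0.02],"rotation":[0,0,0]},{"travel":[0,0,0],"rotation":[0,0,0]},{"travel":[0,0,0],"rotation":[0,0,0]}]'
cat > chk.py <<'E'
from h import *
from bench import viewer
L=[];F=[]
for i in range(4): w=viewer.read_camera("wrist");p,R,s=cur();L.append(p);F.append(s['ft_force'])
p=np.mean(L,0);U=p+58.4*R.as_matrix()[:,2]
print('underside in port',(PR.T@(U-atz(0))).round(1),'force tool',R.inv().apply(np.mean(F,0)).round(1),'rot err',((R.inv()*RP).as_rotvec()).round(3),s['time_s'],s['grip_width'])
E
python3 chk.py
```

```text
time_s: 13.45
ee_pos: [535.5, 207.4, 155.9]
ee_rot: [2.786, -0.001, 1.696]
ft_force: [0.9, 0.4, -0.5]
grip_width: 27.0
time_s: 14.05
ee_pos: [539.8, 208.0, 145.2]
ee_rot: [2.785, -0.001, 1.696]
ft_force: [0.5, -0.6, -1.5]
grip_width: 27.5
underside in port [-2.7  2.1 33.7] force tool [-0.4  0.   1.4] rot err [-0.003 -0.001 -0.   ] 14.25 27.194757785983096
```

No force with the underside 6 mm past the tip, so the nipple is in the bore. Continuing down.

```bash
python3 -m pendant '[{"travel":[0,0,0.02],"rotation":[0,0,0]},{"travel":[0,0,0.02],"rotation":[0,0,0]},{"travel":[0,0,0.02],"rotation":[0,0,0]},{"travel":[0,0,0],"rotation":[0,0,0]},{"travel":[0,0,0],"rotation":[0,0,0]}]'; python3 chk.py
python3 -m pendant '[{"travel":[0,0,0.015],"rotation":[0,0,0]},{"travel":[0,0,0.015],"rotation":[0,0,0]},{"travel":[0,0,0],"rotation":[0,0,0]},{"travel":[0,0,0],"rotation":[0,0,0]}]'; python3 chk.py
```

```text
time_s: 14.75
ee_pos: [543.2, 208.5, 136.8]
ee_rot: [2.784, -0.002, 1.696]
ft_force: [2.2, 0.5, -0.4]
grip_width: 27.4
underside in port [-2.4  2.3 24.7] force tool [0.  2.1 1.3] rot err [-0.002 -0.002 -0.   ] 14.95 26.989965751936353
time_s: 15.35
ee_pos: [544.5, 208.7, 132.7]
ee_rot: [2.784, -0.002, 1.696]
ft_force: [2.0, -0.3, 1.1]
grip_width: 27.5
underside in port [-2.6  2.3 20.2] force tool [ 0.4  1.5 -0.7] rot err [-0.003 -0.002 -0.   ] 15.55 27.40163831459338
```

```bash
python3 -m pendant '[{"travel":[0,0,0.013],"rotation":[0,0,0]},{"travel":[0,0,0.013],"rotation":[0,0,0]},{"travel":[0,0,0],"rotation":[0,0,0]},{"travel":[0,0,0],"rotation":[0,0,0]}]'; python3 chk.py
python3 -m pendant '[{"travel":[0,0,0.013],"rotation":[0,0,0]},{"travel":[0,0,0],"rotation":[0,0,0]},{"travel":[0,0,0],"rotation":[0,0,0]}]'; python3 chk.py
```

```text
time_s: 15.95
ee_pos: [545.8, 208.8, 129.4]
ee_rot: [2.785, -0.002, 1.696]
ft_force: [-2.6, -0.7, 5.0]
grip_width: 27.1
underside in port [-2.6  2.3 16.7] force tool [-0.3 -0.7 -6.5] rot err [-0.003 -0.001 -0.   ] 16.15 27.026490346632773
time_s: 16.45
ee_pos: [546.4, 209.0, 127.9]
ee_rot: [2.785, -0.001, 1.696]
ft_force: [-4.9, -0.7, 8.0]
grip_width: 26.9
underside in port [-2.5  2.3 15.1] force tool [-0.4 -1.1 -9.1] rot err [-0.003 -0.001 -0.   ] 16.65 27.156187480192315
```

```bash
for i in 1 2; do :; done; python3 -m pendant '[{"travel":[0,0,0.013],"rotation":[0,0,0]},{"travel":[0,0,0],"rotation":[0,0,0]},{"travel":[0,0,0],"rotation":[0,0,0]}]'; python3 chk.py
python3 -m pendant '[{"travel":[0,0,0.013],"rotation":[0,0,0]},{"travel":[0,0,0],"rotation":[0,0,0]},{"travel":[0,0,0],"rotation":[0,0,0]}]'; python3 chk.py
```

```text
time_s: 16.95
ee_pos: [546.7, 209.1, 127.9]
ee_rot: [2.786, -0.001, 1.696]
ft_force: [-16.2, -3.3, 21.1]
grip_width: 27.3
underside in port [-2.3  2.4 14.9] force tool [ -1.3  -7.9 -24.8] rot err [-0.005 -0.001 -0.   ] 17.15 27.153534043760416
time_s: 17.45
ee_pos: [547.1, 209.3, 127.8]
ee_rot: [2.788, -0.001, 1.696]
ft_force: [-25.8, -5.8, 33.1]
grip_width: 27.1
underside in port [-2.1  2.5 14.7] force tool [ -2.5 -13.4 -39.6] rot err [-0.006 -0.001 -0.   ] 17.65 27.04941733718951
```

Hard stop at nominal 14.8 mm (expected 14). I'll ease back to a moderate push, relieve the side load, and look.

```bash
python3 -m pendant '[{"travel":[0,-0.004,-0.01],"rotation":[0,0,0]},{"travel":[0,0,0],"rotation":[0,0,0]},{"travel":[0,0,0],"rotation":[0,0,0]},{"travel":[0,0,0],"rotation":[0,0,0]}]'; python3 chk.py
python3 - <<'E'
from h import *
from bench import viewer
w=viewer.read_camera("wrist")["pixels"];c=viewer.read_camera("scene")["pixels"];t=viewer.read_camera("top")["pixels"]
f=lambda i,x,y,W,H,s:cv2.convertScaleAbs(cv2.resize(i[y:y+H,x:x+W],None,fx=s,fy=s,interpolation=cv2.INTER_CUBIC),alpha=1.4)
a=f(w,260,150,130,150,3);b=f(c,350,300,80,90,5)
o=np.zeros((600,800,3),np.uint8);o[:450,:390]=a;o[:450,400:800]=b;o[450:,:375]=f(t,335,160,125,50,3);o[450:,400:800]=f(t,225,110,200,75,2)
cv2.imwrite("pics/fin.png",o)
E
```

```text
time_s: 18.05
ee_pos: [546.6, 209.1, 127.8]
ee_rot: [2.785, -0.001, 1.696]
ft_force: [-16.2, -3.2, 21.8]
grip_width: 27.1
underside in port [-2.3  2.4 14.9] force tool [ -1.8  -7.5 -26.6] rot err [-0.004 -0.001 -0.   ] 18.25 27.18206949158838
```

View pics/fin.png

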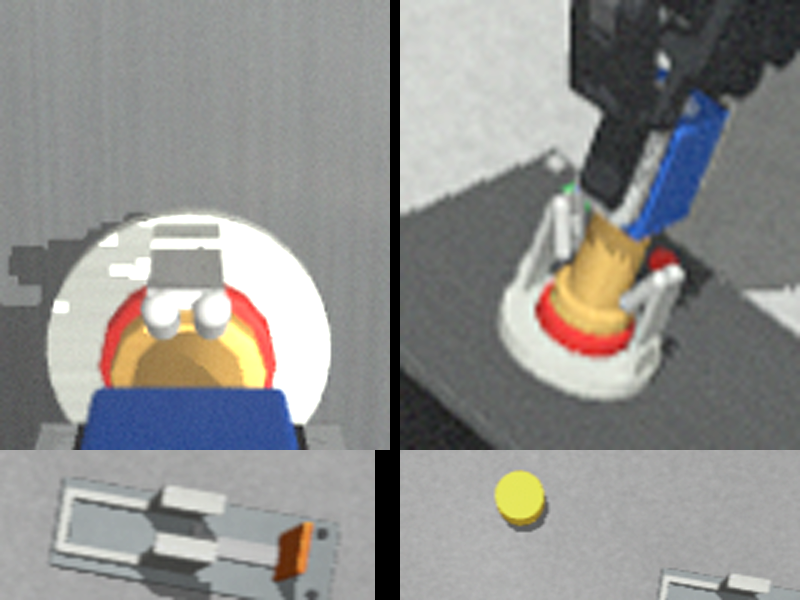

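The rim sits on the fully-down red collar with both cheeks above it, the tab is back at rest, and the holster and spool are undisturbed. Handing in.

```bash
python3 -c "
from bench import workorder
print(workorder.finish_job())"; python3 chk.py
```

```text
the job is handed in; nothing more can be done
None
the job is handed in; nothing more can be done
```

I pushed the coupler out with the ejector tab, pressed it onto the tilted nipple and handed the job in at about 18.3 s, still gripping and pressing. `finish_job()` gives no verdict, so what follows is only what I measured.

- **Ejector:** I pushed the tab about 51 mm, an estimate from the tool position. The slide sprang back, with the tab at holster x ≈ -87 mm afterwards (-88 is rest).
- **Seating:** The coupler came to a hard stop at nominal port z 14.9 mm (14 expected), tilted about 0.004 rad by the arm's pose. The final push is about 27 N, with the grip set to 80 N and a width of 27 mm.
- **Last picture:** It shows the coupler's rim on the collar, both cheeks above the rim, the slide at rest and the spool undisturbed. The terminal block and heat sink were not in that picture; they sat untouched in the earlier approach view, and nothing was moved near them since.

**Checks that disagreed:**
- The nominal lateral position read about (-2.3, +2.4) mm. That is against my first port estimate, which the wrist view showed was off by 1 to 2 mm; the nipple being in the bore limits the true offset to about 2 mm.
- A side force of about 7.5 N remained at the end, and my small correction did not clearly reduce it.

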